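# Seat the loose orange wing cap on a spares canister at the stockroom packing bench

## Task

The orange cap has been left perched on top of its canister's thread. Without lifting it off, turn it backwards (anticlockwise seen from above) until it drops into the thread start at the green dot, then screw it clockwise until it is fully home, with its grip bar in line with the black mark, and let go. Leave the closed blue-capped canister, the carton and the wrench alone.

Things in the scene. Friction and masses are not known exactly. Their poses are not given: they have to be found in the camera images.
- canister: Off-white round canister under the orange cap, fixed to the bench: diameter 96 mm, flat shoulder 80 mm up, neck of 40 mm diameter up to 111 mm. Origin: centre of its underside, z up. Two equal thread starts half a turn apart: all angles count modulo 180 degrees. A black bar on the shoulder marks +x, the closed direction of the grip bar. Hard stop about 8 degrees past it.
- thread_start (a point): Green dot on the canister's shoulder, 38 mm from the axis, 80 mm up, 70 degrees anticlockwise (from above) of the black bar: the thread start. With the grip bar within about 12 degrees of this direction the cap can drop freely 11 mm; it falls if not held up, else lower it. From there it screws down 5 mm in 70 degrees clockwise, evenly, with 2.5 mm vertical play.
- orange_cap: Orange wing cap, loose, 80 g: round skirt of 59 mm diameter, 27 mm tall; across its top an upright grip bar, 52 long (cap's x), 12 thick (y), 30 mm tall, 27 to 57 mm above the origin. Origin: centre of the skirt's underside, on the axis, z up. Height above the bench: perched level 104 mm, dropped in 93, home 88. Sideways play 1 mm; only its own weight's friction resists turning.
- cap_end (a point): Top of the orange cap's grip bar, 25 mm from the cap's axis along its +x, at a small white patch; 57 mm above the cap's origin. At the start the bar stands 2 to 28 degrees anticlockwise of the canister's x axis, perched on top of the thread; turned clockwise there, it only slides round without going down.
- blue_canister: Look-alike bystander: the same canister, loose, 0.8 kg, with the same wing cap in blue already fully closed (145 mm tall overall). Origin: centre of its underside. Not to be disturbed.
- carton: Bystander: small cardboard carton with tape, 70 x 100 x 50 mm tall, loose. Origin: centre of its underside.
- wrench: Bystander: steel wrench lying flat on the bench beyond the canisters, along its own x. Origin: on its underside.
Mind the look-alikes: they are no part of the job. Several things have the shape of the orange_cap; the one meant has the colours described above.

How it is judged (in metres and radians):
On the way:
1. the orange cap has dropped in by at least 7.5 mm with the white-patch end of its bar turned towards the green dot (over 18 mm to the canister's +y) (z of orange_cap in the frame of canister below 0.0965 m and y of cap_end in the frame of canister above 0.018 m), for 0.1 s.
At the end, for the whole second after the job is handed in: The orange cap is fully home on its canister: its origin 85 to 91.2 mm above the canister's foot (88 when home), its bar within 12 degrees of the black mark, upright within 7 degrees, centred within 5 mm, at rest and let go (z of orange_cap in the frame of canister between 0.085 and 0.0912 m and angle between the x axis of orange_cap and the x axis of canister, either way round below 0.21 rad and horizontal distance between orange_cap and canister below 0.005 m and angle between orange_cap's own z axis and vertical below 0.12 rad and linear speed of orange_cap below 0.02 m/s and contact force between the fingers and orange_cap below 0.1 N); the robot touches nothing.
It fails at once if the orange cap is lifted off (more than 12 mm above where it was perched) (z of orange_cap in the frame of canister above 0.116 m).
It fails at once if the still perched orange cap is turned the wrong way, clockwise more than about 20 degrees past the black mark (z of orange_cap in the frame of canister above 0.099 m and y of cap_end in the frame of canister below -0.0085 m).
It fails at once if the blue-capped canister is moved by more than 20 mm (distance of blue_canister from where it was at the start of the episode above 0.02 m).
It fails at once if the carton is moved by more than 20 mm (distance of carton from where it was at the start of the episode above 0.02 m).
It fails at once if the wrench is moved by more than 20 mm (distance of wrench from where it was at the start of the episode above 0.02 m).
It also fails if it takes over 38 s, if anything falls off the work surface, if the arm or the gripper's body presses on something with over 40 N, if the wrist force passes 120 N, or if a joint passes its speed limit or range.

## Robot

A 6-joint arm with a two-finger parallel gripper is mounted at the origin on the work surface. World frame = base frame: x ahead of the robot, y to its left, z up, the work surface at z = 0. Lengths are in mm, angles in degrees, forces in N, time in s.
With the tool pointing down it reaches from about 350 to 850 mm from the base axis. Payload 8.1 kg.
Tool frame: the origin (TCP) lies where the fingers leave the gripper's body, on its centre line; the fingertips stand 73 mm ahead of it and the grasp point (between the pads) lies 54 mm ahead of it; z points along the fingers, y is the direction in which the jaws open and shut (so a half turn about z gives the same grasp; the last joint's range is limited). The gripper opens to 85 mm and grips with 20 to 120 N. Pads are 22 mm wide; open, the fingers measure 114 mm over their backs; the gripper's body (76 mm by 85 mm) begins 54 mm behind the grasp point. The pads swing forward as they close: fully open they stand 13 mm farther back than shut.
Start: joints at [-70.955, 7.471, 85.268, -0, 87.261, -4.893], TCP at [243.47, -548.387, 303.892] pointing down, gripper open.
Joint ranges: [-169.43, 169.43], [-51.17, 129.36], [1.28, 143.12], [-76.62, 256.62], [0, 156.53], [-152.29, 152.29]. Speed limits (degrees/s): [136.94, 136.94, 159.86, 180, 180, 180].

## Interface

Orientations are given as a 3x3 rotation matrix whose columns are the frame's x, y, z axes.
In Python, from plant import telemetry, viewer, robot gives the robot as it stands.
- The arm moves only by the shell command python3 -m inch 'ROWS' [FORCE]. ROWS is a JSON object of lists of equal length, an entry for each row: "delta_pos": the shift along the tool's x, y, z in mm, a list of three; "angular": the turn, a rotation vector about the tool's x, y, z in rad, a list of three; "jaw": the opening, from 0 (shut) to 1 (fully open). In form: {"delta_pos": [[dx, dy, dz], ...], "angular": [[rx, ry, rz], ...], "jaw": [jaw, ...]}. A call has 1 to 12 rows; each row is the pose to reach, as a shift and turn from the pose commanded when the call began, along the tool's axes at that moment; what a row does not reach only later rows make up. A row lasts 1/10 s, in which the tool goes at most 50 mm and 8.59 degrees, less where a joint would pass 70% of its speed; a pose out of reach is approached as far as the arm can. A call with a gripper value outside its range is refused whole. The fingers move at their own pace and stop on an object; FORCE is the grip in N (left out, the last holds). Time passes only in rows, so rows that repeat a pose let the fingers close. It gives the time, the measured TCP pose, the force and the opening at its end, in the units of the state.
- telemetry.read_state(): the state, without advancing time (a new reading comes with each control period).
- viewer.get_image(name): name is "side" or "top" or "wrist"; returns the picture (400x640x3 uint8, red, green, blue); there is no depth.
- viewer.camera_model(name): a dict with "K" (3x3 intrinsics, pixels), "dist" ([k1, k2, p1, p2, k3] as OpenCV has them; the pictures are not rectified), "R" (3x3) and "t" (3): a world point X has camera coordinates R X + t. Camera axes: x right, y down, z forward; pixel columns grow to the right and rows downward; lengths in mm; the calibration is good to about 2 mm. A picture is of the moment at which its call begins: read the wrist's pose just before it. camera_model takes no time and is no camera call; for the wrist camera it gives the pose at the moment of the call.
- robot.hand_in(): hands the job in, once; it reports no verdict.
The state is a dict: "clock": time; "qpos": joint angles; "joint_velocities": joint speeds; "joint_torque": joint torques, N m; "eef_pos": TCP position; "ee_rot": TCP orientation; "wrist_force": force on the tool from outside, world axes, zero at the start; "moment": the same for the moment, N m; "grip_width": opening from 0.0 (shut) to 1.0 (fully open).
Only numpy, scipy, OpenCV 4.12 (cv2) and the standard library are available. Lean on these libraries where they do the work, as an engineer would, in place of code of your own. Each camera call takes 0.05 s, during which the arm holds its last target. There are 200 camera calls.

## Working session

There is one attempt and no reset: what is moved stays moved. The work goes in short steps, Python scripts to look and compute and a shell command to move; the robot and the scene stay as the last step left them, time stands still between calls to the robot, and variables do not carry over. Pictures are saved under pics/ and viewed, about 8 in all and at most 12, crops included, and the job is handed in when it is done.

```bash
mkdir -p pics
python3 - <<'E'
from plant import telemetry, viewer
import cv2, numpy as np
s=telemetry.read_state(); print({k:np.round(s[k],3).tolist() for k in ('clock','eef_pos','ee_rot','grip_width')})
a=[viewer.get_image(n) for n in('top','side')]
for n,i in zip(('top','side'),a): cv2.imwrite(f'pics/{n}0.png',i[...,::-1]); m=viewer.camera_model(n); print(n,np.round(m['K'],1).tolist(),np.round(m['R'],3).tolist(),np.round(m['t']),m['dist'])
E
```

```text
{'clock': 0.0, 'eef_pos': [243.326, -547.987, 302.818], 'ee_rot': [[0.914, 0.406, -0.001], [0.406, -0.914, 0.002], [0.0, -0.002, -1.0]], 'grip_width': 1.001}
top [[451.2, 0.0, 316.5], [0.0, 451.2, 194.2], [0.0, 0.0, 1.0]] [[-0.014, -1.0, 0.004], [-0.998, 0.013, -0.064], [0.064, -0.005, -0.998]] [ -61.  605. 1137.] [-0.12113272  0.          0.          0.          0.        ]
side [[438.6, 0.0, 323.4], [0.0, 438.6, 194.6], [0.0, 0.0, 1.0]] [[-0.801, -0.599, 0.016], [-0.352, 0.449, -0.821], [0.485, -0.663, -0.571]] [409. 336. 548.] [-0.01941291  0.          0.          0.          0.        ]
```

View pics/top0.png

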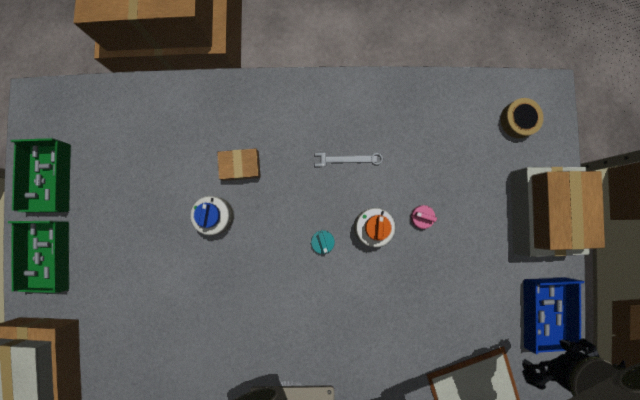

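View pics/side0.png

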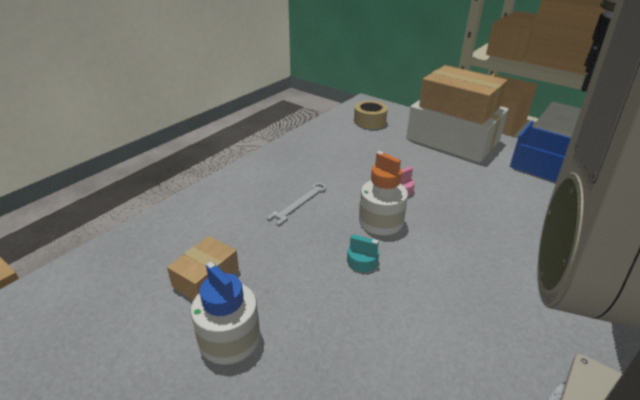

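The top view shows four wing caps: orange on a canister (379,228), blue on a canister (209,215), teal on the bench (322,242) and pink on the bench (424,217). Only the one at (379,228) is orange and sits perched on a canister, so it fits the description. Next I'll measure it and enlarge it.

```bash
cat > h.py <<'E'
import numpy as np, cv2
from plant import telemetry, viewer
def ray(m,px,z):
    u=cv2.undistortPoints(np.array([[px]],float),np.array(m['K']),np.array(m['dist']))[0,0]
    R=np.array(m['R']);t=np.array(m['t']).ravel();c=-R.T@t;d=R.T@np.array([u[0],u[1],1]);return c+d*(z-c[2])/d[2]
def proj(m,X):
    R=np.array(m['R']);return cv2.projectPoints(np.array(X,float).reshape(-1,1,3),cv2.Rodrigues(R)[0],np.array(m['t'],float),np.array(m['K']),np.array(m['dist']))[0].reshape(-1,2)
def blobs(img,lo,hi,amin=3):
    h=cv2.cvtColor(img,cv2.COLOR_RGB2HSV);k=cv2.inRange(h,np.array(lo),np.array(hi))
    n,l,s,c=cv2.connectedComponentsWithStats(k);return [(s[i,4],c[i].round(1).tolist(),s[i,:4].tolist()) for i in range(1,n) if s[i,4]>=amin],l
E
python3 - <<'E'
from h import *
I=cv2.imread('pics/top0.png')[...,::-1].copy();m=viewer.camera_model('top')
x0,y0=345,200
c=I[y0:y0+60,x0:x0+80]
cv2.imwrite('pics/c1.png',cv2.resize(c,None,fx=8,fy=8,interpolation=cv2.INTER_CUBIC)[...,::-1])
b,_=blobs(c,(2,150,60),(16,255,255));print('orange',b)
for a,p,bb in b:
    if a>50: print(ray(m,np.add(p,(x0,y0)),140).round(1))
b,_=blobs(c,(45,80,30),(85,255,255),2);print('green',b)
for a,p,bb in b: print(ray(m,np.add(p,(x0,y0)),80).round(1))
E
```

```text
orange [(np.int32(451), [32.6, 27.9], [20, 15, 26, 25])]
[ 516.8 -207.7  140. ]
green [(np.int32(9), [19.0, 16.0], [18, 15, 3, 3])]
[ 545.4 -183.5   80. ]
```

View pics/c1.png

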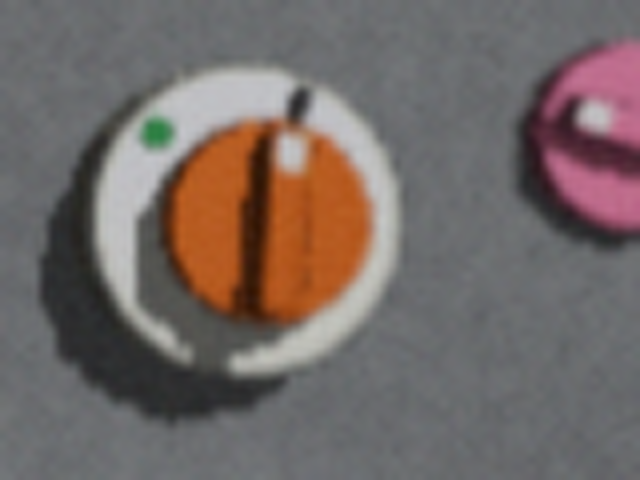

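The crop confirms the orange cap on the white canister. In crop pixels, the green dot is at (157,132), the black bar at (300,103), the white patch at (292,153), the shoulder circle's centre is about (247,222) and the skirt's about (270,222).

Run:
```python
from h import *
m=viewer.camera_model('top')
P=lambda x,y,z: ray(m,((x+.5)/8-.5+345,(y+.5)/8-.5+200),z)
c=P(247,222,80);k=P(270,221,131);g=P(157,132,80);b=P(300,103,80);w=P(292,153,161)
ang=lambda p,q:np.degrees(np.arctan2(*(p-q)[1::-1]))
print('shoulder',c.round(1),'skirt',k.round(1),'green',g.round(1),np.hypot(*(g-c)[:2]),'bar',np.hypot(*(b-c)[:2]))
for o in(c,k):print('green',ang(g,o),'bar',ang(b,o),'white',ang(w,o),np.hypot(*(w-o)[:2]))
# bar dir from white patch to bar's far end
e=P(275,300,161);print('bardir',ang(w,e))
# rotation needed of tool about its z: tool y axis vs bar normal
s=telemetry.read_state();R=np.array(s['ee_rot']);p=np.array(s['eef_pos'])
print('tool x dir',np.degrees(np.arctan2(R[1,0],R[0,0])),'q',np.round(s['qpos'],1))
for h in (300,250): print(h,R.T@(np.array([c[0],c[1],h])-p))
m=viewer.camera_model('wrist');print(np.round(R@np.array(m['R']).T*1,3) if 0 else np.round(np.array(m['R'])@R,3).tolist(),'cam in tool',(R.T@(-np.array(m['R']).T@np.array(m['t']).ravel()-p)).round())
```

```text
shoulder [ 517.6 -210.8   80. ] skirt [ 518.3 -210.6  131. ] green [ 545.3 -183.9   80. ] 38.575873871173066 bar 39.62406621070951
green 44.14037326201947 bar -25.26796729480067 white -6.192263040849081 20.16246473025154
green 44.70965358298787 bar -25.984710262349356 white -6.987830200116393 19.451001846394487
bardir -7.792159439307887
tool x dir 23.935660000461 q [-71.    7.5  85.3  -0.   87.3  -4.9]
300 [ 387.48386321 -196.96983439    3.30814398]
250 [ 387.4781797  -196.88674538   53.30807462]
[[0.0, 1.0, -0.001], [-0.965, 0.0, -0.262], [-0.262, 0.001, 0.965]] cam in tool [ 66.   1. -71.]
```

The measurements agree with the given sizes: the dot is 38.6 mm from the axis (38 given) and 70° from the bar. The canister axis is at (518,-210.7), its x at about -25.7°, and the cap's bar at about -7° (18.5° anticlockwise). I'll move above it.

```bash
python3 -m inch '{"delta_pos":[[20,-10,0],[50,-25,0],[85,-43,0],[120,-61,0],[155,-79,0],[190,-97,0],[225,-115,0],[260,-132,5],[295,-150,10],[330,-168,15],[360,-183,20],[387,-197,23]],"angular":[[0,0,0.03],[0,0,0.08],[0,0,0.13],[0,0,0.18],[0,0,0.23],[0,0,0.28],[0,0,0.33],[0,0,0.38],[0,0,0.43],[0,0,0.48],[0,0,0.52],[0,0,0.54]],"jaw":[1,1,1,1,1,1,1,1,1,1,1,1]}'
python3 -m inch '{"delta_pos":[[0,0,0],[0,0,0],[0,0,0]],"angular":[[0,0,0],[0,0,0],[0,0,0]],"jaw":[1,1,1]}'
cat > w.py <<'E'
import sys
from h import *
s=telemetry.read_state();m=viewer.camera_model('wrist');I=viewer.get_image('wrist')
cv2.imwrite(f'pics/{sys.argv[1]}.png',I[...,::-1])
R=np.array(s['ee_rot']);print(np.round(s['eef_pos'],1),'toolx',np.degrees(np.arctan2(R[1,0],R[0,0])).round(1),'F',np.round(s['wrist_force'],1),'w',round(s['grip_width'],3),'t',s['clock'])
h=cv2.cvtColor(I,cv2.COLOR_RGB2HSV)
b,_=blobs(I,(45,80,30),(85,255,255),20);
for a,p,bb in b: print('green',a,p,ray(m,p,80).round(1))
b,_=blobs(I,(2,150,60),(16,255,255),300)
for a,p,bb in b: print('orange',a,p,bb)
E
python3 w.py w1
```

```text
clock: 1.3
eef_pos: [517.8, -209.5, 279.9]
ee_rot: [[0.992, -0.123, -0.001], [-0.123, -0.992, 0.001], [-0.001, -0.001, -1.0]]
wrist_force: [-0.0, -0.8, 0.5]
grip_width: 0.995
clock: 1.6
eef_pos: [516.8, -211.9, 280.8]
ee_rot: [[0.993, -0.122, -0.001], [-0.122, -0.993, -0.0], [-0.001, 0.0, -1.0]]
wrist_force: [-0.4, -1.1, -0.8]
grip_width: 0.998
[ 516.8 -211.9  280.8] toolx -7.0 F [-0.4 -1.1 -0.8] w 0.998 t 1.6
green 103 [279.9, 170.0] [ 545.6 -186.9   80. ]
orange 5211 [315.5, 211.5] [275, 167, 82, 96]
```

View pics/w1.png

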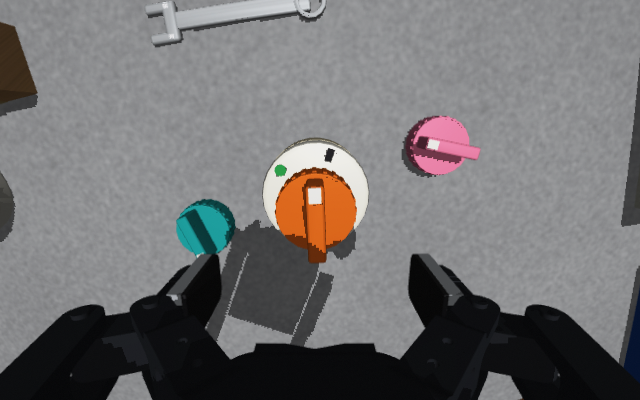

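The wrist view shows the bar nearly in line with tool x, the patch at (315,196), the skirt circle around (316,210), the green dot at (280,170) and the black mark at (330,155). I'll turn these into a correction.

Run:
```python
from h import *
I=cv2.imread('pics/w1.png')[...,::-1].copy();m=viewer.camera_model('wrist');s=telemetry.read_state();R=np.array(s['ee_rot']);p=np.array(s['eef_pos'])
w=ray(m,(315,196),161);t=ray(m,(315.5,262-30),161)
k=ray(m,(316,210),131);c=ray(m,(316,192),80);b=ray(m,(330,155),80);g=ray(m,(280,170),80)
ang=lambda p,q:np.degrees(np.arctan2(*(p-q)[1::-1]))
print('patch',w,'skirt',k,'should',c,'bar ang',ang(b,c),'green',ang(g,c),'patch ang',ang(w,k),np.hypot(*(w-k)[:2]))
for n,q in(('skirt',k),('sh',c),('patch',w)):print(n,(R.T@(q-p)).round(1))
# bar top face edges: brighter-orange rows
h=cv2.cvtColor(I,cv2.COLOR_RGB2HSV)
for r in range(184,262,8): print(r,I[r,298:334,0].tolist())
```

```text
patch [ 538.07585164 -216.52935409  161.        ] skirt [ 520.56707311 -215.21615646  131.        ] should [ 522.48443241 -215.78747387   80.        ] bar ang -27.24700467806608 green 50.93063113108216 patch ang -4.289281008127188 17.557955851153682
skirt [  4.2   2.6 149.9]
sh [  6.2   2.9 200.9]
patch [ 21.8   1.7 119.9]
184 [224, 224, 225, 224, 224, 222, 104, 88, 83, 92, 101, 101, 101, 100, 100, 100, 102, 102, 102, 102, 100, 101, 100, 100, 99, 151, 225, 225, 225, 225, 225, 225, 225, 225, 225, 225]
192 [222, 223, 223, 222, 220, 102, 103, 115, 181, 205, 230, 231, 232, 231, 231, 231, 231, 231, 232, 231, 231, 231, 231, 223, 200, 179, 148, 224, 224, 223, 224, 223, 223, 223, 223, 224]
200 [222, 222, 222, 222, 222, 220, 102, 88, 176, 196, 226, 231, 231, 231, 231, 231, 231, 231, 231, 231, 231, 232, 231, 219, 205, 191, 131, 223, 223, 223, 223, 222, 222, 223, 222, 223]
208 [221, 221, 221, 219, 102, 102, 102, 94, 145, 187, 209, 219, 220, 220, 220, 221, 221, 222, 222, 222, 223, 223, 224, 224, 209, 189, 130, 221, 222, 222, 222, 222, 221, 222, 222, 221]
216 [220, 220, 220, 220, 218, 102, 102, 1
[... 330 characters left out ...]
 [219, 218, 218, 219, 219, 219, 217, 101, 102, 127, 182, 206, 218, 218, 220, 220, 220, 221, 221, 221, 221, 221, 221, 221, 221, 203, 193, 137, 219, 219, 219, 219, 219, 219, 219, 219]
240 [101, 101, 101, 101, 101, 101, 101, 101, 101, 89, 178, 197, 219, 218, 218, 220, 220, 220, 220, 219, 220, 220, 220, 220, 219, 209, 191, 138, 218, 218, 219, 218, 218, 218, 217, 198]
248 [70, 70, 69, 68, 71, 82, 84, 93, 94, 85, 84, 94, 100, 101, 101, 101, 101, 101, 101, 101, 109, 219, 219, 219, 219, 213, 196, 168, 84, 92, 78, 72, 67, 69, 68, 69]
256 [67, 66, 63, 62, 62, 62, 63, 65, 65, 67, 68, 91, 97, 101, 101, 100, 101, 100, 100, 101, 101, 101, 101, 102, 101, 100, 95, 91, 107, 147, 144, 141, 139, 142, 145, 147]
```

```bash
python3 -m inch '{"delta_pos":[[2,1,10],[2,1,25],[2,1,40],[2,1,54],[2,1,64],[2,1,71],[2,1,71],[2,1,71]],"angular":[[0,0,0],[0,0,0],[0,0,0],[0,0,0],[0,0,0],[0,0,0],[0,0,0],[0,0,0]],"jaw":[1,1,1,1,1,1,1,1]}'|tail -2
python3 w.py w2
```

```text
wrist_force: [-0.1, -0.1, 0.1]
grip_width: 1.001
[ 519.3 -212.6  210.1] toolx -7.0 F [-0.1 -0.1  0.1] w 1.001 t 2.45
green 185 [267.9, 190.4] [ 545.7 -186.7   80. ]
orange 10667 [315.2, 254.5] [258, 190, 116, 147]
```

View pics/w2.png

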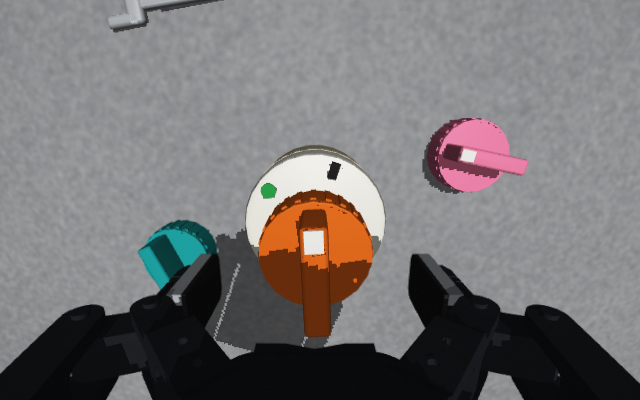

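Run:
```python
from h import *
I=cv2.imread('pics/w2.png')[...,::-1].copy();m=viewer.camera_model('wrist');s=telemetry.read_state();R=np.array(s['ee_rot']);p=np.array(s['eef_pos'])
f=lambda q,z:(R.T@(ray(m,q,z)-p)).round(1)
L,_=blobs(I,(2,150,60),(16,255,255),300)
print('patch',f((314,243),161),'skirt L/R edge mid',f((258.5,250),131),f((373,250),131),'front',f((316,305),131),'back',f((316,200),131))
print('sh',f((246,218),80),f((384,218),80),'shfront',f((316,152),80),'black',f((334,171),80),'green',f((268,190.4),80))
print('bar',f((301.5,275),161),f((328.5,275),161),f((303.5,325),161),f((330,325),161),'end',f((317,335),161))
```

```text
patch [18.7  1.1 49.6] skirt L/R edge mid [  2.8 -27.4  79.6] [ 2.8 31.4 79.6] front [-29.2   2.2  79.6] back [29.3  2.1 79.6]
sh [  4.1 -44.3 130.6] [  4.1  47.9 130.6] shfront [ 47.8   2.4 130.6] black [ 35.7  13.9 130.6] green [ 23.  -28.9 130.6]
bar [ 4.3 -4.2 49.6] [ 4.3  7.2 49.6] [-20.2  -3.6  49.6] [-20.2   8.2  49.6] end [-25.4   2.4  49.6]
```

The fingers' inner edges (220 and 410, middle 315) straddle the bar (301–329, middle 315), so it is centred. The 2 mm ray offset is camera calibration. I'll close gently.

```bash
python3 -m inch '{"delta_pos":[[0,0,0],[0,0,0],[0,0,0],[0,0,0],[0,0,0],[0,0,0],[0,0,0],[0,0,0],[0,0,0],[0,0,0]],"angular":[[0,0,0],[0,0,0],[0,0,0],[0,0,0],[0,0,0],[0,0,0],[0,0,0],[0,0,0],[0,0,0],[0,0,0]],"jaw":[0,0,0,0,0,0,0,0,0,0]}' 25
```

```text
clock: 3.5
eef_pos: [519.2, -212.6, 210.0]
ee_rot: [[0.993, -0.122, 0.0], [-0.122, -0.993, -0.0], [0.0, 0.0, -1.0]]
wrist_force: [-0.3, 0.5, 2.0]
grip_width: 0.129
```

Gripped with almost no side force. Now I'll turn it anticlockwise 51.5° (rz negative).

```bash
python3 -m inch '{"delta_pos":[[0,0,0],[0,0,0],[0,0,0],[0,0,0],[0,0,0],[0,0,0],[0,0,0],[0,0,0],[0,0,0],[0,0,0],[0,0,0],[0,0,0]],"angular":[[0,0,-0.04],[0,0,-0.12],[0,0,-0.2],[0,0,-0.3],[0,0,-0.4],[0,0,-0.5],[0,0,-0.6],[0,0,-0.7],[0,0,-0.8],[0,0,-0.87],[0,0,-0.9],[0,0,-0.9]],"jaw":[0,0,0,0,0,0,0,0,0,0,0,0]}'
python3 w.py w3
```

```text
clock: 4.7
eef_pos: [518.9, -212.4, 209.4]
ee_rot: [[0.712, 0.702, -0.001], [0.702, -0.712, 0.0], [-0.0, -0.001, -1.0]]
wrist_force: [0.2, -1.0, -0.4]
grip_width: 0.136
[ 518.9 -212.4  209.4] toolx 44.6 F [ 0.2 -1.  -0.4] w 0.136 t 4.7
green 191 [313.6, 167.2] [ 545.8 -187.1   80. ]
orange 7524 [314.2, 246.0] [257, 189, 115, 147]
```

View pics/w3.png

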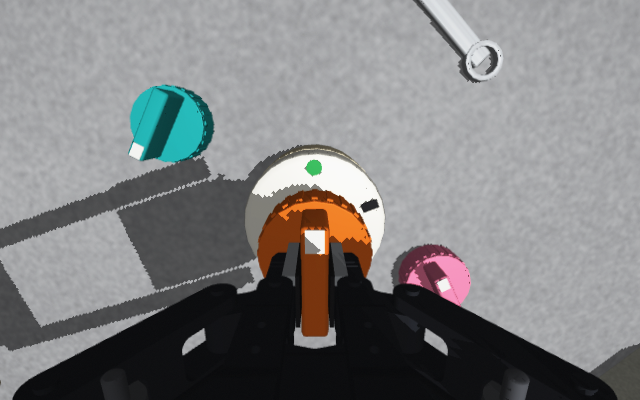

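The bar now points straight at the green dot (314,167), with the patch at (315,241). I'll lower it 11 mm.

```bash
python3 -m inch '{"delta_pos":[[0,0,1],[0,0,3],[0,0,5],[0,0,7],[0,0,9],[0,0,10.5],[0,0,11],[0,0,11]],"angular":[[0,0,0],[0,0,0],[0,0,0],[0,0,0],[0,0,0],[0,0,0],[0,0,0],[0,0,0]],"jaw":[0,0,0,0,0,0,0,0]}'
```

```text
clock: 5.55
eef_pos: [519.1, -212.6, 198.9]
ee_rot: [[0.712, 0.702, 0.0], [0.702, -0.712, 0.0], [0.0, -0.0, -1.0]]
wrist_force: [0.5, 0.5, 0.2]
grip_width: 0.132
```

There was no resistance (0.2 N), so it dropped in. Now I'll screw clockwise 70° while going down 5 mm.

```bash
python3 -m inch '{"delta_pos":[[0,0,0.2],[0,0,0.5],[0,0,0.9],[0,0,1.3],[0,0,1.7],[0,0,2.1],[0,0,2.5],[0,0,2.9],[0,0,3.3],[0,0,3.7],[0,0,4.1],[0,0,4.5]],"angular":[[0,0,0.04],[0,0,0.12],[0,0,0.22],[0,0,0.32],[0,0,0.42],[0,0,0.52],[0,0,0.62],[0,0,0.72],[0,0,0.82],[0,0,0.92],[0,0,1.01],[0,0,1.1]],"jaw":[0,0,0,0,0,0,0,0,0,0,0,0]}'
python3 -m inch '{"delta_pos":[[0,0,0.3],[0,0,0.5],[0,0,0.5]],"angular":[[0,0,0.08],[0,0,0.12],[0,0,0.12]],"jaw":[0,0,0]}'
python3 w.py w4
```

```text
clock: 6.75
eef_pos: [519.2, -212.6, 194.5]
ee_rot: [[0.947, -0.32, 0.0], [-0.32, -0.947, -0.0], [0.0, -0.0, -1.0]]
wrist_force: [1.0, 0.5, -0.6]
grip_width: 0.135
clock: 7.05
eef_pos: [519.2, -212.6, 194.0]
ee_rot: [[0.904, -0.428, 0.0], [-0.428, -0.904, -0.0], [0.0, 0.0, -1.0]]
wrist_force: [-0.5, 0.5, -0.7]
grip_width: 0.137
[ 519.2 -212.6  194. ] toolx -25.4 F [-0.5  0.5 -0.7] w 0.137 t 7.05
green 207 [255.5, 213.2] [ 545.7 -186.5   80. ]
orange 7570 [314.5, 246.2] [257, 189, 116, 148]
```

View pics/w4.png

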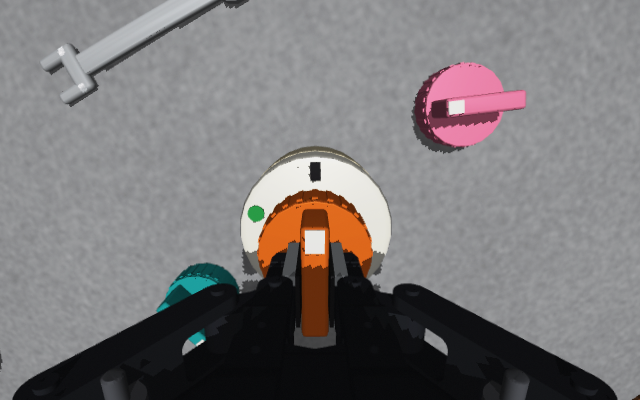

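The bar is in line with the black mark (both at col 315), and the cap has kept its place in the gripper (same orange box) while the tool went down 16 mm. I'll release and retreat.

```bash
python3 -m inch '{"delta_pos":[[0,0,0],[0,0,0],[0,0,0],[0,0,0],[0,0,0],[0,0,0],[0,0,0],[0,0,0]],"angular":[[0,0,0],[0,0,0],[0,0,0],[0,0,0],[0,0,0],[0,0,0],[0,0,0],[0,0,0]],"jaw":[0.3,0.5,0.7,0.9,1,1,1,1]}'|tail -2
python3 -m inch '{"delta_pos":[[0,0,-5],[0,0,-15],[0,0,-30],[0,0,-45],[0,0,-60],[0,0,-75],[0,0,-85],[0,0,-87],[0,0,-87],[0,0,-87]],"angular":[[0,0,0],[0,0,0],[0,0,0],[0,0,0],[0,0,0],[0,0,0],[0,0,0],[0,0,0],[0,0,0],[0,0,0]],"jaw":[1,1,1,1,1,1,1,1,1,1]}'
python3 w.py w5
python3 - <<'E'
from h import *
I=viewer.get_image('side');J=cv2.imread('pics/side0.png')[...,::-1]
c=np.hstack([cv2.resize(x[140:245,340:430],None,fx=4,fy=4,interpolation=cv2.INTER_CUBIC) for x in(J,I)])
cv2.imwrite('pics/s5.png',c[...,::-1])
m=viewer.camera_model('side')
for z in(161,145): print(z,((proj(m,[[518.5+25*np.cos(a),-212+25*np.sin(a),z] for a in np.radians([-25.5,154.5])])-[340,140])*4).round().tolist())
E
```

```text
wrist_force: [-1.0, -0.7, -0.1]
grip_width: 0.998
clock: 8.9
eef_pos: [518.8, -212.4, 280.0]
ee_rot: [[0.904, -0.428, -0.001], [-0.428, -0.904, 0.001], [-0.001, -0.0, -1.0]]
wrist_force: [0.5, 0.4, -0.7]
grip_width: 1.002
[ 518.8 -212.4  280. ] toolx -25.3 F [ 0.5  0.4 -0.7] w 1.002 t 8.9
green 100 [273.3, 184.3] [ 545.8 -186.8   80. ]
orange 4600 [313.5, 208.2] [275, 167, 77, 90]
orange 453 [617.8, 326.0] [594, 306, 46, 39]
161 [[159.0, 43.0], [218.0, 89.0]]
145 [[156.0, 71.0], [214.0, 118.0]]
```

View pics/w5.png

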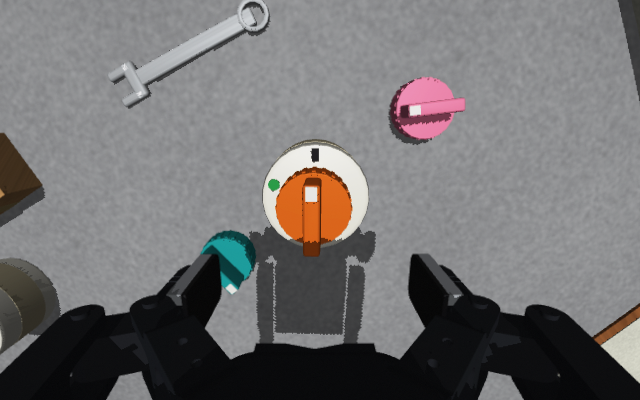

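View pics/s5.png

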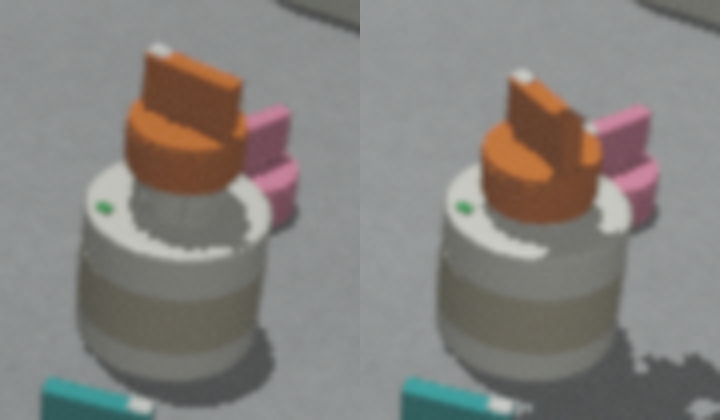

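In both views the cap sits low (side crop: patch at (162,75), predicted (156,71) for a top at 145 mm). The bar lines up with the black mark (wrist: patch at col 311, mark at col 315), and the gripper is open and clear. I'm handing in.

```bash
python3 -c "
from plant import robot; print(robot.hand_in())"
```

```text
the job is handed in; nothing more can be done
None
```

The orange cap is screwed home with its bar on the black mark, and I handed the job in at about 9 s on the robot clock. The hand-in gives no verdict, so success is judged from my own checks.

**What I did:** I gripped the bar at 25 N, turned the cap about 51.5° anticlockwise until it pointed at the green dot, and lowered it 11 mm into the thread start. I then screwed it 70° clockwise while going down 5 mm, let go and backed off upwards.

**Last checks:**
- **Alignment:** with the cap still gripped, the bar and the black mark sat in the same image column. The tool was at -25.4°, against about -25.7° measured for the mark. After release the patch and the mark were about 4 pixels apart in the wrist view.
- **Height:** the side view fits a bar top 145 mm up (the home height) to 1–2 pixels, about 16 mm below where it started.
- **Forces:** the wrist force read about 2 N or less at the end of every move that reported it, including after release. The gripper is fully open and clear of everything.
- **Bystanders:** the gripper stayed well away from the blue canister, the carton and the wrench. I did not measure their positions again afterwards.

**One disagreement:** the top and wrist cameras differed by about 3 mm sideways on the same points. I used a value between the two, which put the bar centred between the fingers.

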